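Pack the trimmed moulding set into the caddy

ROBOT

A 6-joint arm with a two-finger parallel gripper is mounted at the origin on the work surface. World frame = base frame: x ahead of the robot, y to its left, z up, the work surface at z = 0. Lengths are in m, angles in rad, forces in N, time in s.
With the tool pointing down it reaches from about 0.225 to 0.875 m from the base axis. Payload 3.4 kg.
Tool frame: the origin (TCP) lies on the centre line of the jaws, within the pads' length; the fingertips stand 17 mm ahead of it and the grasp point (between the pads) lies 2 mm behind it (r.tcp_to_tips is the distance from the TCP to the fingertips, in m); z points along the fingers, y is the line along which they close (so a half turn about z gives the same grasp; the last joint's range is limited). The gripper opens to 85 mm and grips with 20 to 120 N. Pads are 22 mm wide; open, the fingers measure 114 mm over their backs; the gripper's body (76 mm by 85 mm) begins 54 mm behind the grasp point. The pads swing forward as they close: fully open they stand 13 mm farther back than shut.
Start: joints at [-0.121, 0.276, 1.505, -0, 1.361, -0.121], TCP at [0.575, -0, 0.248] pointing down, gripper open.
Joint ranges: [-2.89, 2.89], [-0.75, 2.08], [0.22, 2.7], [-1.18, 4.32], [0.11, 2.71], [-2.7, 2.7]. Speed limits (rad/s): [2.57, 2.57, 3.14, 3.14, 3.14, 3.14].

INTERFACE

Orientations are given as a rotation vector (axis times angle).
In Python, from station import r, telemetry, cams gives the robot as it stands. Calls block until the motion is done:
- r.move_to(position, orientation): joint-space move of the TCP to a pose.
- r.move_l(position, attitude=None, feed=0.15, guard=None): straight line of the TCP; attitude=None keeps the orientation; feed is the mean speed in m/s. With guard (N) it stops when the force on the tool has changed by that much, and returns True; else False.
- r.set_joints(angles): joint-space move.
- r.grip(opening, grasp_force=None): finger opening in m; grasp_force is the grip in N (None keeps the last); returns when the fingers have stopped.
- r.dwell(seconds).
- r.ik(position, orientation): joint angles nearest the present ones, or None.
- telemetry.sense(): the state.
- cams.capture(name): name is "scene" or "side" or "wrist"; returns a dict with "pixels" (420x560x3 uint8, red, green, blue), "depth" (420x560 float32, m along the optical axis (not along the pixel's ray), 0 where there is no reading), "intrinsics" (3x3 intrinsics, pixels), "R" (3x3) and "t" (3): a world point X has camera coordinates R X + t. Camera axes: x right, y down, z forward; pixel columns grow to the right and rows downward; lengths in m; the calibration is good to about 2 mm. A picture is of the moment at which its call begins.
A pose or a line that the arm cannot do raises r.MotionError and nothing moves.
- r.hand_in(): hands the job in; it is judged then, once.
Trained networks look in a picture, given as the dict that the camera call returned (one of the last four; its "shot" number tells which), for a name from the list of things; names that differ only in an ending like _2 or _b are one class to them, and where a whole thing is asked for, a point or a joint stands for the part that bears it (a point fixed in the world has none). Each returns a list of dicts, best first, with "p" (0 to 1); they miss things now and then, are a little off and sometimes report something else, mostly with a low value. They report only what shows in the picture. A call takes as long as a camera call. They do not tell look-alikes from the thing itself.
- cams.regions_of(picture, query): "region" (420x560 bool, what is visible of it) and "xy" ([column, row] in pixels, amid what is visible of it).
The state is a dict: "time_s": time; "joints": joint angles; "dq": joint speeds; "tau": joint torques, N m; "tool_pos": TCP position; "ee_rot": TCP orientation; "ft_force": force on the tool from outside, world axes, zero at the start; "moment": the same for the moment, N m; "grip_width": finger opening in m; "finger_force": force on a finger pad.
Only numpy, scipy, OpenCV 4.12 (cv2) and the standard library are available. Lean on these libraries where they do the work, as an engineer would, in place of code of your own. Each camera call takes 0.05 s, during which the arm holds its last target. There are 200 camera calls.

TASK

Pack the finished mouldings into the grey caddy, each in the white nest that fits it: the trimmed long and short orange clip housings in the long and short rectangular nests, the trimmed black valve knob in the small round nest and the yellow funnel, mouth down, in the large round nest, all set down flat on the nest floor and let go. Leave the orange housing and the black knob that still have a T-shaped runner attached where they lie.

Things in the scene. Friction and masses are not known exactly. Their poses are not given: they have to be found in the camera images.
- long_housing: The long one. TRIMMED orange ABS clip housing (no runner): open-topped shell with one cross wall. 64 mm overall along y (54 mm shell plus a 5 mm clip tongue at each end), 30 mm wide along x with flat parallel sides over the full height, 28 mm high, 16-41 g. Origin: centre of the underside, z up, standing on the bench.
- short_housing: The short one. TRIMMED orange ABS clip housing (no runner): open-topped shell with one cross wall. 42 mm overall along y (32 mm shell plus a 5 mm clip tongue at each end), 30 mm wide along x with flat parallel sides over the full height, 28 mm high, 16-41 g. Origin: centre of the underside, z up, standing on the bench.
- knob: Matte black acetal valve knob, TRIMMED (clean, no runner): a round skirt 44 mm across and 10 mm high with an upright grip bar on it, 42 mm long along the y axis, 14 mm thick along x, from 10 to 30 mm above the underside. 30-54 g. Origin: centre of the underside, z up.
- funnel: Yellow polyethylene funnel standing mouth down: mouth 64 mm across at the bottom, cone from 6 to 32 mm up, then a round upright spout 16 to 17 mm across, from 32 to 60 mm above the bench. 26-47 g. Origin: centre of the mouth (underside), z up.
- untrimmed_housing: Look-alike, must stay: the same orange 64 mm long clip housing, but with a T-shaped moulding runner still attached, low at its -y end: it sticks out 25 mm, its crossbar is 30 mm wide, 8 mm high. Origin: centre of the underside of the shell, long axis y.
- untrimmed_knob: Look-alike, must stay: the same black valve knob with a T-shaped moulding runner still attached, low on its -y side: it sticks out to 46 mm from the centre, its crossbar is 30 mm wide, 8 mm high. Origin: centre of the underside of the skirt.
- nest_long: Nest for the long housing: the longer white rectangular tray, inside 80 mm (y) by 46 mm (x). Fixed. Origin: centre of its underside, on the floor of the grey caddy, 6 mm above the bench; nest floor 3 mm, rim 10 mm above the origin. Axes as the caddy's. The fixed caddy (206 x 214 mm, rim 18 mm above the bench) holds four nests, two by two, 96 x 104 mm apart, in any order.
- nest_short: Nest for the short housing: the shorter white rectangular tray in the caddy, inside 58 mm (y) by 46 mm (x). Fixed. Origin: centre of its underside, on the floor of the grey caddy, 6 mm above the bench; nest floor 3 mm, rim 10 mm above the origin. Axes as the caddy's.
- nest_knob: Nest for the knob: the smaller white round dish in the caddy, inside 60 mm across. Fixed. Origin: centre of its underside, on the floor of the grey caddy, 6 mm above the bench; nest floor 3 mm, rim 10 mm above the origin. Axes as the caddy's.
- nest_funnel: Nest for the funnel: the larger white round dish in the caddy, inside 80 mm across. Fixed. Origin: centre of its underside, on the floor of the grey caddy, 6 mm above the bench; nest floor 3 mm, rim 10 mm above the origin. Axes as the caddy's. (Unlisted bench articles among the parts, such as a bare steel block, are at most 35 mm high; taller ones stand off at the sides and back.)
Mind the look-alikes: they are no part of the job. Leave any pink or purple look-alike of the long_housing alone.

How it is judged:
At the end, for the whole second after the job is handed in: Each of the four trimmed parts stands upright (within 0.12 rad) on the floor of its own nest (underside within 3 mm of the nest floor), its centre within 15 mm of the nest's centre, at rest; both untrimmed parts are within 20 mm of where they started (horizontal distance between long_housing and nest_long below 0.015 m and z of long_housing in the frame of nest_long between 0 and 0.006 m and angle between each of long_housing, short_housing, knob, funnel's own z axis and vertical below 0.12 rad and linear speed of each of long_housing, short_housing, knob, funnel below 0.02 m/s and angular speed of each of long_housing, short_housing, knob, funnel below 0.2 rad/s and horizontal distance between short_housing and nest_short below 0.015 m and z of short_housing in the frame of nest_short between 0 and 0.006 m and horizontal distance between knob and nest_knob below 0.015 m and z of knob in the frame of nest_knob between 0 and 0.006 m and horizontal distance between funnel and nest_funnel below 0.015 m and z of funnel in the frame of nest_funnel between 0 and 0.006 m and distance of each of untrimmed_housing, untrimmed_knob from where it was at the start of the episode below 0.02 m); the robot touches nothing.
It fails at once if the untrimmed housing is moved by more than 20 mm (distance of untrimmed_housing from where it was at the start of the episode above 0.02 m).
It fails at once if the untrimmed knob is moved by more than 20 mm (distance of untrimmed_knob from where it was at the start of the episode above 0.02 m).
It also fails if it takes over 128 s, if anything falls off the work surface, if the arm or the gripper's body presses on something with over 40 N, if the wrist force passes 120 N, or if a joint passes its speed limit or range.

## Working session

There is one attempt and no reset: what is moved stays moved. The work goes in short steps, each a Python script; the robot and the scene stay as the last script left them, time stands still between calls to the robot, and variables do not carry over. Pictures are saved under pics/ and viewed, at most 14 in all, crops included, and the job is handed in when it is done.

```bash
mkdir -p pics; ls
cat > h.py <<'E'
import numpy as np, cv2
from station import r, telemetry, cams
def save(p,n): cv2.imwrite('pics/'+n,cv2.cvtColor(p['pixels'],cv2.COLOR_RGB2BGR))
def cloud(p):
    K=p['intrinsics'];d=p['depth'];v,u=np.mgrid[:d.shape[0],:d.shape[1]]
    c=np.stack([(u-K[0,2])/K[0,0]*d,(v-K[1,2])/K[1,1]*d,d],-1)
    X=(c-p['t'])@p['R']; X[d<=0]=np.nan
    return X
E
python3 - <<'E'
from h import *
for n in ('scene','side'):
    p=cams.capture(n); save(p,n+'1.png'); print(n,(-p['R'].T@p['t']).round(3))
    np.savez(n+'1.npz',**{k:p[k] for k in('pixels','depth','intrinsics','R','t')})
    X=cloud(p)
    for q in ['long_housing','short_housing','knob','funnel','untrimmed_housing','untrimmed_knob','nest_long','nest_short','nest_knob','nest_funnel']:
        for o in cams.regions_of(p,q):
            m=o['region']; P=X[m]; P=P[~np.isnan(P[:,0])]
            if len(P): print(q,round(o['p'],2),np.round(o['xy']),m.sum(),np.median(P,0).round(3),P[:,2].max().round(3))
print(telemetry.sense()['time_s'])
E
```

```text
pics
scene [1.088 0.429 0.58 ]
long_housing 0.9 [282. 220.] 561 [ 0.566 -0.036  0.019] 0.03
long_housing 0.58 [200. 287.] 859 [ 0.808 -0.014  0.02 ] 0.031
long_housing 0.55 [338. 172.] 319 [ 0.354 -0.057  0.021] 0.031
knob 0.87 [232. 192.] 294 [ 0.567 -0.197  0.017] 0.033
funnel 0.84 [226. 241.] 726 [ 0.699 -0.07   0.018] 0.063
untrimmed_knob 0.55 [309. 193.] 380 [ 0.457 -0.044  0.011] 0.032
untrimmed_knob 0.55 [193. 173.] 280 [ 0.576 -0.315  0.022] 0.031
nest_long 0.63 [357. 268.] 1124 [0.567 0.155 0.01 ] 0.018
nest_short 0.79 [395. 246.] 729 [0.474 0.174 0.01 ] 0.019
nest_knob 0.69 [401. 303.] 1045 [0.589 0.256 0.01 ] 0.019
nest_funnel 0.88 [439. 278.] 1477 [0.495 0.277 0.01 ] 0.019
side [ 0.502 -0.808  0.754]
long_housing 0.97 [375. 212.] 472 [ 0.807 -0.019  0.02 ] 0.033
long_housing 0.69 [174. 238.] 487 [ 0.348 -0.069  0.019] 0.032
long_housing 0.55 [268. 223.] 423 [ 0.56  -0.039  0.02 ] 0.031
short_housing 0.75 [218. 277.] 325 [ 0.446 -0.186  0.022] 0.031
knob 0.86 [271. 285.] 456 [ 0.558 -0.21   0.012] 0.034
funnel 0.66 [332. 237.] 646 [ 0.688 -0.09   0.016] 0.063
untrimmed_housing 0.86 [285. 342.] 772 [ 0.567 -0.337  0.016] 0.031
untrimmed_knob 0.71 [220. 232.] 380 [ 0.453 -0.058  0.011] 0.034
nest_long 0.69 [268. 174.] 494 [0.571 0.159 0.011] 0.02
nest_short 0.92 [226. 171.] 418 [0.476 0.175 0.011] 0.02
nest_knob 0.74 [271. 147.] 327 [0.59  0.259 0.011] 0.022
nest_funnel 0.94 [235. 147.] 523 [0.496 0.279 0.011] 0.02
1.1
```

View pics/scene1.png

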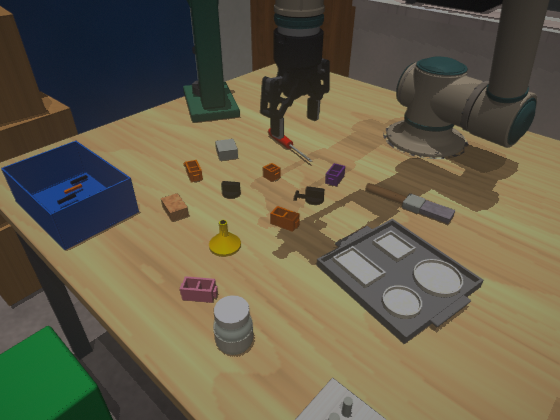

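View pics/side1.png

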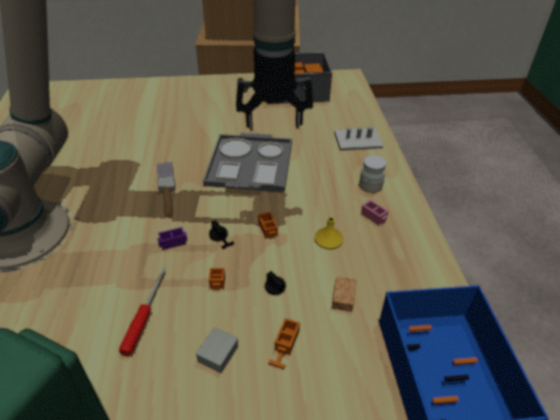

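The trimmed parts are the long housing at scene (283,218), the short housing at (271,172), the knob at (231,188) and the funnel at (225,242). The untrimmed knob is at (313,195) and the untrimmed housing at (194,170). The pink (200,290) and purple (335,174) look-alikes stay put. Next I'll take wrist views from above.

```bash
cat >> h.py <<'E'
from scipy.spatial.transform import Rotation as Ro
def att(yaw):  # tool down, jaws' closing line along world direction yaw
    c,s=np.cos(yaw),np.sin(yaw)
    y=np.array([c,s,0]);z=np.array([0,0,-1.]);x=np.cross(y,z)
    return Ro.from_matrix(np.stack([x,y,z],1)).as_rotvec()
E
python3 - <<'E'
from h import *
s=telemetry.sense(); print(s['tool_pos'],s['ee_rot'],Ro.from_rotvec(s['ee_rot']).as_matrix().round(2).tolist())
a=s['ee_rot']
for i,(x,y) in enumerate([(.57,-.10),(.50,.2)]):
    r.move_to([x,y,.30],a); r.dwell(.2)
    p=cams.capture('wrist'); save(p,f'w{i}.png'); X=cloud(p); print((-p['R'].T@p['t']).round(3))
    np.savez(f'w{i}.npz',**{k:p[k] for k in('pixels','depth','intrinsics','R','t')})
    for q in (['long_housing','short_housing','knob','funnel'] if i==0 else ['nest_long','nest_short','nest_knob','nest_funnel']):
        for o in cams.regions_of(p,q):
            m=o['region']; P=X[m]; P=P[~np.isnan(P[:,0])]
            if len(P)<30: continue
            zt=P[:,2].max(); T=P[P[:,2]>(zt-.008 if i==0 else .013)]
            if len(T)<20: continue
            R=cv2.minAreaRect((T[:,:2]*1000).astype(np.float32)); A=cv2.minAreaRect((P[:,:2]*1000).astype(np.float32))
            print(q,round(o['p'],2),np.round(o['xy']),np.median(P,0).round(3),zt.round(3),'top',np.round(R[0]),np.round(R[1]),round(R[2]),'all',np.round(A[0]),np.round(A[1]),round(A[2]))
print(telemetry.sense()['time_s'])
E
```

```text
[ 5.75060786e-01 -1.74608302e-05  2.48351129e-01] [2.22132941e+00 2.22136358e+00 1.14511976e-04] [[-0.0, 1.0, 0.0], [1.0, 0.0, -0.0], [-0.0, 0.0, -1.0]]
[ 0.569 -0.017  0.426]
long_housing 0.86 [ 72. 134.] [ 0.349 -0.059  0.02 ] 0.031 top [347. -60.] [55. 30.] 15 all [344. -60.] [71. 34.] 15
long_housing 0.79 [273. 113.] [ 0.558 -0.035  0.015] 0.031 top [558. -36.] [30. 55.] 13 all [557. -36.] [33. 63.] 13
long_housing 0.74 [509.  92.] [ 0.806 -0.014  0.021] 0.031 top [807. -15.] [31. 55.] 37 all [812. -10.] [45. 65.] 37
short_housing 0.6 [177. 240.] [ 0.445 -0.179  0.022] 0.031 top [ 445. -180.] [35. 30.] 86 all [ 440. -180.] [41. 40.] 85
knob 0.56 [275. 251.] [ 0.561 -0.197  0.012] 0.033 top [ 559. -202.] [15. 42.] 36 all [ 563. -207.] [46. 55.] 46
funnel 0.76 [386. 148.] [ 0.684 -0.073  0.018] 0.063 top [690. -78.] [15. 16.] 76 all [690. -78.] [63. 62.] 1
[0.501 0.281 0.426]
nest_long 0.63 [335. 204.] [0.568 0.158 0.01 ] 0.019 top [567. 157.] [86. 52.] 78 all [567. 157.] [86. 52.] 78
nest_short 0.82 [256. 189.] [0.473 0.176 0.01 ] 0.019 top [473. 176.] [64. 52.] 79 all [473. 176.] [64. 52.] 79
nest_short 0.75 [362. 117.] [0.588 0.259 0.01 ] 0.02 top [587. 258.] [64. 66.] 6 all [587. 257.] [64. 68.] 2
nest_knob 0.9 [365. 112.] [0.589 0.26  0.01 ] 0.02 top [588. 259.] [64. 64.] 12 all [587. 258.] [64. 65.] 51
nest_funnel 0.57 [276.  93.] [0.494 0.279 0.01 ] 0.019 top [494. 278.] [85. 84.] 87 all [494. 277.] [85. 85.] 82
3.7
```

View pics/w0.png

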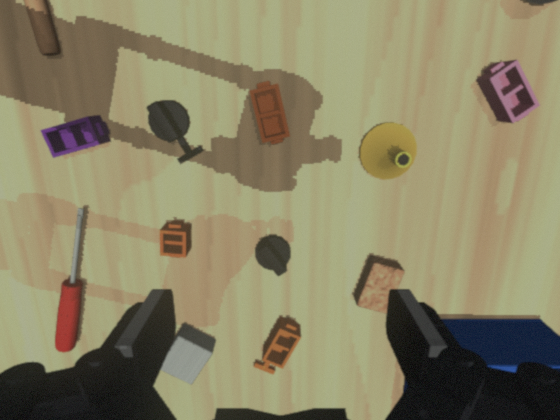

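View pics/w1.png

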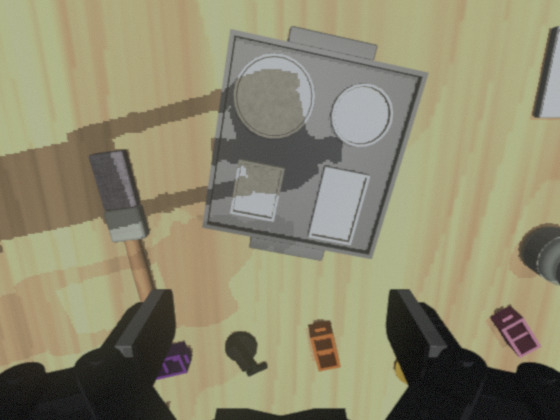

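The wrist views agree with the measurements. The caddy yaw is about -12°, the long nest is at (340,204), the short at (257,190), the knob dish at (361,115) and the funnel dish at (274,95). I'll start with the long housing, keeping the fingertips above the nest rims.

```bash
cat >> h.py <<'E'
D=np.deg2rad
def pick(x,y,yaw,tips,pre,force=30):
    z=tips+r.tcp_to_tips; a=att(D(yaw))
    r.grip(pre); r.move_to([x,y,z+.10],a); r.move_l([x,y,z],feed=.12,guard=8)
    r.grip(0,force); s=telemetry.sense(); print('grip',s['grip_width'],s['finger_force'],s['tool_pos'])
    r.move_l([x,y,z+.11],feed=.15); s=telemetry.sense(); print('lifted',s['grip_width'],s['finger_force'],s['ft_force'])
    return z
def place(x,y,yaw,z,rel):
    """z: TCP height when picked from the bench; nest floor is 9 mm higher"""
    z=z+.009; a=att(D(yaw))
    r.move_to([x,y,z+.09],a); r.move_l([x,y,z+.006],feed=.12); r.dwell(.2)
    hit=r.move_l([x,y,z-.003],feed=.02,guard=3); print('down',hit,telemetry.sense()['tool_pos'],'nominal z',z)
    r.grip(rel); r.dwell(.2); r.move_l([x,y,z+.12],feed=.15)
    print('t',telemetry.sense()['time_s'])
E
python3 - <<'E'
from h import *
print(r.tcp_to_tips)
z=pick(.558,-.036,13,.012,.050)
p=cams.capture('wrist'); save(p,'g1.png')
place(.567,.157,-12,z,.045)
p=cams.capture('wrist'); save(p,'g2.png')
E
python3 -c "
import cv2;cv2.imwrite('pics/g12.png',cv2.resize(cv2.hconcat([cv2.imread('pics/g1.png'),cv2.imread('pics/g2.png')]),(800,300)))"
```

```text
0.017
grip 0.02894996729983242 31.30909502506256 [ 0.55884345 -0.03614469  0.030029  ]
lifted 0.02903697209915542 30.683603882789612 [-0.80471056  0.03636696  0.54261441]
down True [0.56723901 0.15718245 0.03898563] nominal z 0.038
t 11.15
```

View pics/g12.png

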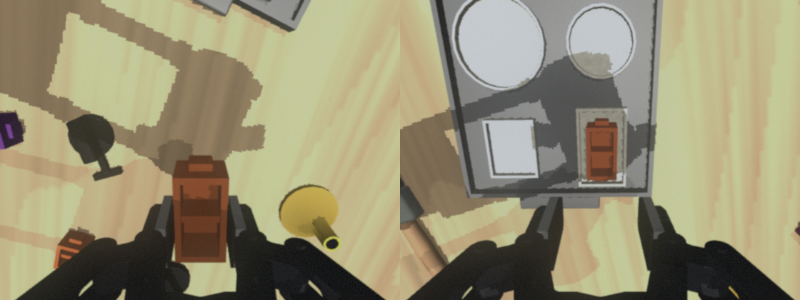

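The long housing now lies flat in its nest (right half, about (603,148)). The other three can go the same way.

Run:
```python
from h import *
z=pick(.445,-.180,-4,.012,.050)
place(.473,.176,-12,z,.045)
z=pick(.559,-.202,36,.013,.032)
place(.588,.258,36,z,.030)
z=pick(.690,-.078,0,.037,.040)
place(.494,.278,0,z,.035)
r.move_to([.52,.14,.30],att(0)); r.dwell(.2)
p=cams.capture('wrist'); save(p,'v.png'); X=cloud(p)
for q in ['long_housing','short_housing','knob','funnel']:
    for o in cams.regions_of(p,q):
        P=X[o['region']]; P=P[~np.isnan(P[:,0])]
        if len(P)<30: continue
        T=P[P[:,2]>P[:,2].max()-.008]; A=cv2.minAreaRect((T[:,:2]*1000).astype(np.float32))
        print(q,round(o['p'],2),P[:,2].max().round(4),np.round(A[0]),np.round(A[1]),round(A[2]))
save(cams.capture('scene'),'v2.png')
```

```text
grip 0.029343233994374846 31.022543907165527 [ 0.44565896 -0.18034571  0.02988344]
lifted 0.029292257987239494 30.403044819831848 [-0.10430136  0.21225511 -0.01943416]
down True [0.4733678  0.17619136 0.03865594] nominal z 0.038
t 19.15
grip 0.012756131163412114 31.691633462905884 [ 0.55977866 -0.20236103  0.031084  ]
lifted 0.013191967754785424 31.12654209136963 [-0.0786614  -0.28205169 -1.12604176]
down True [0.58842893 0.25822749 0.04006219] nominal z 0.039
t 27.575
grip 0.01529751246364205 30.022456347942352 [ 0.69053819 -0.07814278  0.05501987]
lifted 0.0151770299487677 29.739926755428314 [ 0.07961909  0.18125568 -1.05744935]
down True [0.49397976 0.27820034 0.06383843] nominal z 0.063
t 35.7333
long_housing 0.95 0.0401 [567. 156.] [56. 30.] 78
long_housing 0.8 0.3293 [476. 154.] [4. 0.] 1
long_housing 0.58 0.0311 [806. -14.] [30. 56.] 36
short_housing 0.78 0.0402 [473. 175.] [32. 30.] 78
knob 0.74 0.0424 [589. 258.] [14. 42.] 36
funnel 0.65 0.0727 [495. 278.] [16. 16.] 86
```

View pics/v.png

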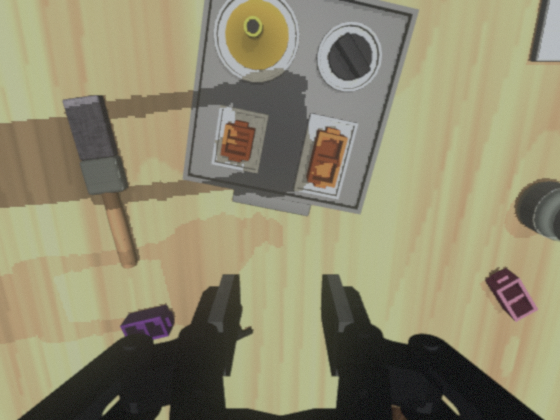

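View pics/v2.png

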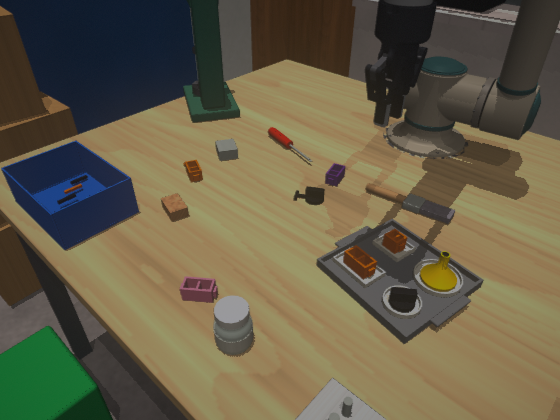

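All four parts stand in their nests, with the housings at scene (361,262) and (395,242), the knob at (402,299) and the funnel at (440,272). Their tops are 9 mm higher than on the bench, as they should be. The untrimmed parts at (194,170) and (313,195) have not moved.

```bash
python3 -c "
from h import *
print(r.hand_in())"
```

```text
the job is handed in; nothing more can be done
None
```

All four trimmed parts are packed flat in their own nests, within about 2 mm of centre by my measurements. The untrimmed housing and knob were left where they lay, and the job is handed in at about 37 s on the robot's clock; no verdict was returned.

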